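# Open the safety cap of the tablet tub

### The job

Open the tub of dishwasher tablets: squeeze the two side tabs of its grey safety cap and, keeping them squeezed, turn the cap anticlockwise until it comes free, then lift it straight off. Put the cap down gently in the middle of the round cork mat, right way up. Do not force, wrench or crush the cap, and leave the other things on the worktop standing where they are.

Things in the scene. Friction and masses are not known exactly. Their poses are not given: they have to be found in the camera images.
- cap: Round grey safety cap on the tub, 52 mm wide, 28 mm tall, 60 to 85 g, with 1.5 mm play on the neck. Origin: centre of its lower rim; z is its axis, up when right way up. Flat side tabs at +y and -y: 20 mm wide (along x), 7 to 26 mm above the lower rim, outer faces at y = +31.5 and -31.5 mm (63 mm across). With the tabs out or only half in, a catch blocks the turn.
- cap_top (a point): Centre of the cap's top face, 28 mm above its rim. With both tabs in, the cap turns anticlockwise seen from above, 0.55 to 1.5 rad (it differs each time, no pose tells it) until it meets a stop, sprung for 0.06 rad (0.1 rising to 0.45 N m), then hard. It lifts off only from 0.1 rad before the stop onward; before, lugs hold it down. Turning freely needs under 0.1 N m; more means catch or stop.
- tab_a (a joint): How far the tab on the cap's +y side is pressed in, m: 0 out, 0.005 fully in. Spring: about 4 N to start, 13 N fully in; let go, it springs out. Both tabs must be in 4 mm or more to pass the catch.
- tab_b (a joint): The same for the tab on the cap's -y side. A grip of about 25 N is right; more than 40 N from a finger damages the cap, and so does more than 30 N between cap and tub (about 0.6 N m on the stop or catch).
- tub_mouth (a point): Centre of the mouth of the white tub (76 mm across), on top of its neck, 89 mm above the worktop (6.5 mm below z = 0), to which an 88 mm suction foot holds the tub fast. The cap's lower rim lies 24 mm below this point while the cap is on. Under the tabs, blocks on the shoulder reach 4.5 mm above that rim, 28 to 33 mm from the axis. z up; its yaw means nothing.
- mat: Round cork mat, 100 mm across, 6 mm thick, fixed flat on the steel plate of the hob. Origin: centre of its underside, z up.
- salt_mill: Bystander: small salt mill with a grey top, 44 mm across, 90 mm tall, standing. Origin: centre of its underside.
- spice_jar: Bystander: spice jar with a dark lid, 41 mm across, 105 mm tall, standing. Origin: centre of its underside.
- lemon: Bystander: lemon, 77 x 51 x 52 mm, lying on the worktop. Origin: under its middle.

How it is judged:
On the way, in this order (a step that is already met when the one before it is completed fails the run):
1. both tabs are squeezed in while the cap is still on the neck (value of joint each of tab_a, tab_b above 0.0035 m and distance between cap and tub_mouth below 0.028 m), for 0.2 s.
2. the cap is lifted clear of the neck, upright and held (z of cap in the frame of tub_mouth above 0.003 m and angle between cap's own z axis and vertical below 0.3 rad and contact force between the fingers and cap above 1 N), for 0.1 s.
At the end, for the whole second after the job is handed in: The cap stands right way up (tilt under 0.1 rad), flat on the cork mat, within 20 mm of its centre, released and at rest (horizontal distance between cap and mat below 0.02 m and z of cap in the frame of mat between 0.004 and 0.009 m and angle between cap's own z axis and vertical below 0.1 rad and linear speed of cap below 0.02 m/s and contact force between the fingers and cap below 0.1 N); the robot touches nothing.
It fails at once if the cap is forced against the tub (over 30 N) (contact force between cap and tub above 30 N).
It fails at once if the fingers crush the cap (over 40 N a finger, 80 N in all) (contact force between the fingers and cap above 80 N).
It fails at once if the cap is banged or pressed down on the mat (over 40 N) (contact force between cap and mat above 40 N).
It fails at once if the salt mill, spice jar or lemon is moved more than 30 mm, or a standing one tipped (distance of any of salt_mill, spice_jar, lemon from where it was at the start of the episode above 0.03 m or angle between any of salt_mill, spice_jar's own z axis and vertical above 0.3 rad).
It also fails if it takes over 72 s, if anything falls off the work surface, if the arm or the gripper's body presses on something with over 40 N, if the wrist force passes 120 N, or if a joint passes its speed limit or range.

### The arm

A 7-joint arm with a two-finger parallel gripper is mounted at the origin on a cart in front of the work surface, level with it; the furniture and walls round the work are solid. World frame = base frame: x ahead of the robot, y to its left, z up, the work surface at z = 0. Lengths are in m, angles in rad, forces in N, time in s.
With the tool pointing down it reaches from about 0.35 to 0.9 m from the base axis. Payload 19.9 kg.
Tool frame: the origin (TCP) lies at the very end of the fingers, on their centre line; the grasp point (between the pads) lies 19 mm behind it; z points along the fingers, y is the line along which they close (so a half turn about z gives the same grasp; the last joint's range is limited). The gripper opens to 85 mm and grips with 20 to 120 N. Pads are 22 mm wide; open, the fingers measure 114 mm over their backs; the gripper's body (76 mm by 85 mm) begins 54 mm behind the grasp point. The pads swing forward as they close: fully open they stand 13 mm farther back than shut.
Start: joints at [1.155, 0.417, -0.01, 1.614, 0.005, 1.111, -0.053], TCP at [0.228, -0.582, 0.231] pointing down, gripper open.
Joint ranges: [-2.81, 2.81], [-0.39, 2.02], [-1.27, 1.25], [0.06, 2.57], [-1.19, 4.33], [0.19, 2], [-2.82, 2.82]. Speed limits (rad/s): [1.89, 1.89, 2.39, 2.39, 3.01, 3.01, 3.01].

### API

Orientations are given as a rotation vector (axis times angle).
In Python, from plant import robot gives the robot as it stands. The module is installed in compiled form; this text tells all that it offers.
- The arm moves only by the tool send_rows, never from a script. Its argument "series" is a list that holds one entry, the list of rows, each a list of 6 numbers: the shift along the tool's x, y, z in cm, then the turn, a rotation vector about the tool's x, y, z in rad. A call has 1 to 12 rows; each row shifts and turns the commanded pose from where the row before left it, along the tool's axes as they then stand; what a row does not reach is not made up. A row lasts 1/10 s, in which the tool goes at most 50 mm and 8.59 degrees, less where a joint would pass 70% of its speed; a pose out of reach is approached as far as the arm can. A call with a gripper value outside its range is refused whole. "grip" is the opening, from 0 (shut) to 1 (fully open), set as the call begins (left out, the last holds). The fingers move at their own pace and stop on an object; the grip force is fixed at half the most. Time passes only in rows, so rows that do not move let the fingers close. It gives the time, the measured TCP pose, the force, the opening and the grip force at its end, in the units of the state.
- robot.sense(): the state, without advancing time (a new reading comes with each control period).
- robot.grab_frame(name): name is "scene" or "top" or "wrist"; returns a dict with "color" (384x512x3 uint8, blue, green, red), "vertical_fov" (degrees; the focal length in pixels is half the picture's height over the tangent of half this angle, whatever the lens; pixels are square), "cx", "cy" (the principal point, pixels), "R" (3x3) and "t" (3): a world point X has camera coordinates R X + t; the wrist camera has in their place "mount" (4x4, takes a point from camera to tool coordinates, whose origin is the TCP and whose axes are the flange's). Camera axes: x right, y down, z forward; pixel columns grow to the right and rows downward; lengths in m; the calibration is good to about 2 mm. A picture is of the moment at which its call begins: read the wrist's pose just before it. There is no depth.
- robot.close_job(): hands the job in; it is judged then, once.
The state is a dict: "time_s": time; "qpos": joint angles; "qvel": joint speeds; "effort": joint torques, N m; "position": TCP position; "orientation": TCP orientation; "force": force on the tool from outside, world axes, zero at the start; "moment": the same for the moment, N m; "opening": finger opening in m; "grip_force": force on a finger pad.
Only numpy, scipy, OpenCV 4.12 (cv2) and the standard library are available. Lean on these libraries where they do the work, as an engineer would, in place of code of your own. Each camera call takes 0.05 s, during which the arm holds its last target. There are 200 camera calls.

## Working session

There is one attempt and no reset: what is moved stays moved. The work goes in short steps, Python scripts to look and compute and a tool call to move; the robot and the scene stay as the last step left them, time stands still between calls to the robot, and variables do not carry over. Pictures are saved under pics/ and viewed, at most 10 in all, crops included, and the job is handed in when it is done.

Besides the shell and the picture viewer there is one more tool, called after ">>>" as a command line: name --argument value ..., lists and objects as JSON in quotes. send_rows: Moves the arm, as the interface text tells. Its arguments: {"type":"object","properties":{"series":{"type":"array"},"grip":{"type":"number"}},"required":["series"]}

```bash
mkdir -p pics
cat > h.py <<'E'
import numpy as np, cv2
from scipy.spatial.transform import Rotation as Ro
from plant import robot
def K(f):
    h=f["color"].shape[0]; return h/2/np.tan(np.radians(f["vertical_fov"])/2)
def cam(name):
    s=robot.sense(); f=robot.grab_frame(name)
    if "R" in f: R=np.array(f["R"]); t=np.array(f["t"])
    else:
        M=np.array(f["mount"]); Rt=Ro.from_rotvec(s["orientation"]).as_matrix()
        Rw=Rt@M[:3,:3]; p=Rt@M[:3,3]+np.array(s["position"]); R=Rw.T; t=-R@p
    return f,R,t,s
def ray(f,R,t,u,v,z):
    d=R.T@np.array([(u-f["cx"])/K(f),(v-f["cy"])/K(f),1]); o=-R.T@t
    return o+d*(z-o[2])/d[2]
def proj(f,R,t,X):
    c=R@np.array(X)+t; return np.array([f["cx"]+K(f)*c[0]/c[2],f["cy"]+K(f)*c[1]/c[2]])
E
python3 - <<'E'
from h import *
s=robot.sense(); print({k:np.round(v,3) for k,v in s.items()})
for n in("scene","top"):
    f,R,t,_=cam(n); cv2.imwrite(f"pics/{n}0.png",f["color"]); print(n,f["vertical_fov"],f["cx"],f["cy"],-R.T@t)
    np.savez(f"{n}.npz",R=R,t=t)
E
```

```text
{'time_s': np.float64(0.0), 'qpos': array([ 1.155,  0.418, -0.01 ,  1.614,  0.005,  1.111, -0.053]), 'qvel': array([-0.001, -0.   , -0.001,  0.   ,  0.003,  0.001, -0.001]), 'effort': array([ 1.0000e-03, -8.6444e+01,  6.7900e-01, -4.3490e+01,  1.9000e-02,
        7.0000e-03, -0.0000e+00]), 'position': array([ 0.228, -0.582,  0.231]), 'orientation': array([-3.086e+00, -5.840e-01,  1.000e-03]), 'force': array([-0.315, -1.116,  0.663]), 'moment': array([-0.024,  0.021, -0.027]), 'grip_force': np.float64(0.0), 'opening': np.float64(0.086)}
scene 47.35415850108366 264.9149045428164 195.53087849442568 [0.14994386 0.20403232 0.65058131]
top 55.48457266734141 255.24097264667293 191.09287789682784 [ 0.51702692 -0.2199281   0.91225177]
```

View pics/scene0.png

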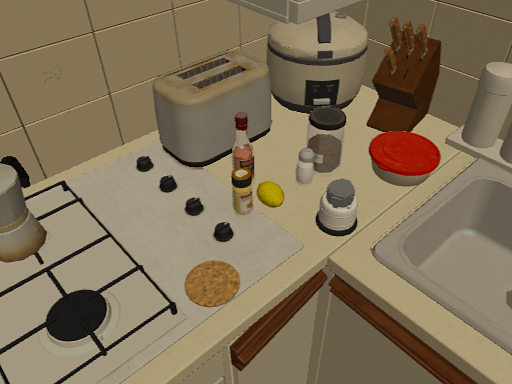

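View pics/top0.png

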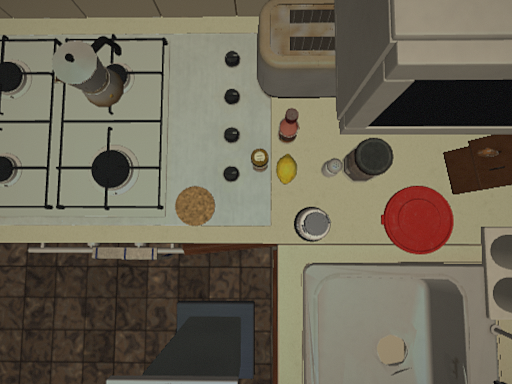

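Scene and top views: the tub is at top-view pixel (313,223), its grey cap at about (315,221). The mat is at (195,206), the spice jar at (260,158), the lemon at (287,168) and the salt mill at (331,167).

Run:
```python
from h import *
f,R,t,s=cam("top"); g,Rg,tg,_=cam("scene")
for n,u,v,z in[("cap",315,220,.0865),("mat",195,206,.006),("mill",331,167,.083),("jar",260,158,.098),("lemon",287,168,.03)]: print(n,ray(f,R,t,u,v,z).round(3))
for n,u,v,z in[("cap",341,187,.0865),("mat",213,284,.006)]: print("scene",n,ray(g,Rg,tg,u,v,z).round(3))
hsv=cv2.cvtColor(f["color"],cv2.COLOR_BGR2HSV)
m=cv2.inRange(hsv,(5,90,60),(25,255,255)); n,l,st,c=cv2.connectedComponentsWithStats(m)
for i in range(1,n):
    if st[i,4]>300: print(st[i],c[i],ray(f,R,t,*c[i],.006).round(3))
a=cv2.resize(f["color"][190:250,280:350],None,fx=8,fy=8,interpolation=cv2.INTER_CUBIC)
b=cv2.resize(g["color"][165:240,300:375],None,fx=6.4,fy=6.4,interpolation=cv2.INTER_CUBIC)[:480]
cv2.imwrite("pics/c1.png",cv2.resize(np.hstack([a,b]),(780,360)))
print(Ro.from_rotvec(s["orientation"]).as_matrix().round(3))
w=robot.grab_frame("wrist"); print(np.round(w["mount"],3),w["vertical_fov"])
```

```text
cap [ 0.532 -0.339  0.087]
mat [ 0.567 -0.052  0.006]
mill [ 0.653 -0.377  0.083]
jar [ 0.671 -0.215  0.098]
lemon [ 0.659 -0.28   0.03 ]
scene cap [ 0.524 -0.342  0.087]
scene mat [ 0.563 -0.048  0.006]
[261   0  43  23 317] [275.49211356  10.1955836 ] [ 1.081 -0.254  0.006]
[276 154  21  30 365] [285.96986301 168.27945205] [ 0.662 -0.279  0.006]
[ 175  186   40   40 1202] [194.56239601 205.60981697] [ 0.568 -0.051  0.006]
[181 244  95  23 795] [221.16855346 250.83773585] [ 0.457 -0.119  0.006]
[272 250   6 134 440] [274.64318182 326.90909091] [ 0.277 -0.25   0.006]
[209 268  24  30 315] [218.5015873  282.86984127] [ 0.38  -0.113  0.006]
[241 268  29  30 353] [254.86402266 279.5325779 ] [ 0.388 -0.202  0.006]
[ 60 298  24  31 359] [ 72.71587744 314.3091922 ] [0.303 0.242 0.006]
[ 52 331  31  30 419] [ 65.7875895  348.84009547] [0.221 0.255 0.006]
[[ 0.931  0.365 -0.   ]
 [ 0.365 -0.931  0.001]
 [-0.    -0.001 -1.   ]]
[[ 0.    -0.951 -0.309  0.079]
 [ 1.    -0.     0.001 -0.001]
 [-0.001 -0.309  0.951 -0.143]
 [ 0.     0.     0.     1.   ]] 71.77424645712813
```

View pics/c1.png

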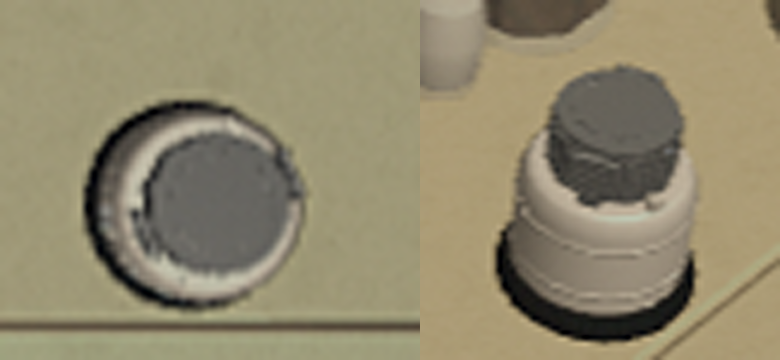

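Crop: the dark tabs stick out at the lower left (145,225) and upper right (290,170), so the tab line runs along world (0.35,-0.93). That is almost the tool's y already, so I'll move above the cap.

>>> send_rows --series '[[[3.1, -0.96, 0.3, 0, 0, 0], [3.1, -0.96, 0.3, 0, 0, 0], [3.1, -0.96, 0.3, 0, 0, 0], [3.1, -0.96, 0.3, 0, 0, 0], [3.1, -0.96, 0.3, 0, 0, 0], [3.1, -0.96, 0.3, 0, 0, 0], [3.1, -0.96, 0.3, 0, 0, 0], [3.1, -0.96, 0.3, 0, 0, 0], [3.1, -0.96, 0.3, 0, 0, 0], [3.1, -0.96, 0.3, 0, 0, 0], [3.1, -0.96, 0.4, 0, 0, 0], [2.8, -0.96, 0.5, 0, 0, 0]]]' --grip 1

```text
time_s: 1.45
position: [0.5309, -0.3387, 0.1921]
orientation: [-3.087, -0.584, -0.0]
force: [0.5, -0.7, 0.0]
opening: 0.0854
grip_force: 0.0
```

Run:
```python
from h import *
f,R,t,s=cam("wrist"); print(s["position"],s["orientation"],s["qpos"].round(3) if hasattr(s["qpos"],"round") else s["qpos"],s["force"])
cv2.imwrite("pics/w1.png",f["color"])
p=proj(f,R,t,[.53,-.34,.0865]); print(p)
g=f["color"]; np.savez("w1.npz",g=g,R=R,t=t,cx=f["cx"],cy=f["cy"],vf=f["vertical_fov"])
```

```text
[ 0.53085976 -0.33868523  0.19213801] [-3.08669212e+00 -5.84419233e-01 -2.45074996e-04] [ 0.622  0.467 -0.139  1.636  0.072  1.044 -0.734] [ 0.49782351 -0.7312513   0.02587053]
[261.73918    191.40748006]
```

View pics/w1.png

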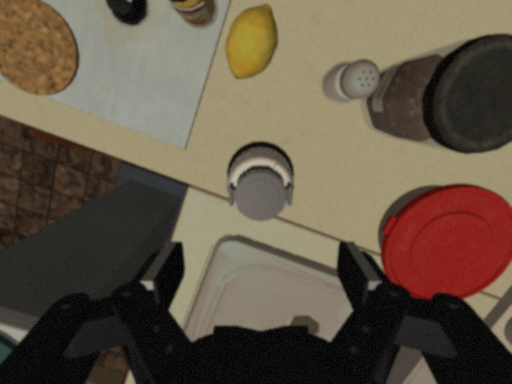

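Run:
```python
from h import *
d=np.load("w1.npz"); f=dict(color=d["g"],cx=float(d["cx"]),cy=float(d["cy"]),vertical_fov=float(d["vf"])); R,t=d["R"],d["t"]
c=f["color"][140:230,215:310]; cv2.imwrite("pics/w1c.png",cv2.resize(c,None,fx=6,fy=6,interpolation=cv2.INTER_CUBIC))
hsv=cv2.cvtColor(c,cv2.COLOR_BGR2HSV); print(c[53,46],hsv[53,46])
m=(np.abs(c.astype(int)-c[53,46].astype(int)).max(2)<12).astype(np.uint8)
n,l,st,ce=cv2.connectedComponentsWithStats(m); i=l[53,46]; 
cn=max(cv2.findContours(cv2.morphologyEx((l==i).astype(np.uint8),cv2.MORPH_OPEN,np.ones((5,5))),0,1)[0],key=cv2.contourArea)
e=cv2.fitEllipse(cn); print(st[i],e); u,v=e[0][0]+215,e[0][1]+140
print(ray(f,R,t,u,v,.0865))
```

```text
[ 93 100 105] [ 18  29 105]
[  13   33   65   47 1960] ((43.87348937988281, 56.178810119628906), (45.269020080566406, 49.83357620239258), 113.63845825195312)
[ 0.52435465 -0.33918292  0.0865    ]
```

View pics/w1c.png

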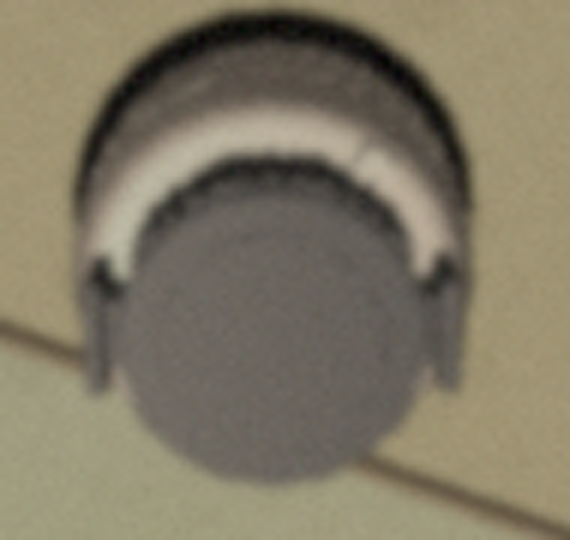

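Crop: the tabs lie at left (98,330) and right (447,330), level with each other, so they line up with the tool's y to within about 0.03 rad. The top face is centred near (271,335), which gives a cap position of about (0.525,-0.3405). I'll go down now.

>>> send_rows --series '[[[-0.1, -0.01, 1.5, 0, 0, 0], [-0.1, -0.01, 1.5, 0, 0, 0], [-0.1, -0.01, 1.5, 0, 0, 0], [-0.1, -0.01, 1.5, 0, 0, 0], [-0.1, -0.01, 1.5, 0, 0, 0], [-0.1, 0, 1.5, 0, 0, 0], [0, 0, 1.5, 0, 0, 0], [0, 0, 1.2, 0, 0, 0], [0, 0, 0.7, 0, 0, 0], [0, 0, 0.3, 0, 0, 0], [0, 0, 0, 0, 0, 0]]]' --grip 1

```text
time_s: 2.6
position: [0.524, -0.3415, 0.0651]
orientation: [-3.087, -0.584, 0.0]
force: [0.5, -0.5, 0.7]
opening: 0.0854
grip_force: 0.0
```

>>> send_rows --series '[[[0, 0, 0, 0, 0, 0], [0, 0, 0, 0, 0, 0], [0, 0, 0, 0, 0, 0], [0, 0, 0, 0, 0, 0], [0, 0, 0, 0, 0, 0], [0, 0, 0, 0, 0, 0]]]' --grip 0.78

```text
time_s: 3.2
position: [0.5239, -0.3416, 0.0653]
orientation: [-3.087, -0.584, -0.0]
force: [0.5, -0.3, -0.6]
opening: 0.0664
grip_force: 0.0
```

Run:
```python
from h import *
f,R,t,s=cam("wrist"); print({k:np.round(v,3) for k,v in s.items() if k in("position","force","moment","opening","grip_force")})
cv2.imwrite("pics/w2.png",f["color"])
print(proj(f,R,t,[s["position"][0],s["position"][1],.0865]))
```

```text
{'position': array([ 0.524, -0.342,  0.065]), 'force': array([ 0.454, -0.255, -0.61 ]), 'moment': array([0.008, 0.002, 0.037]), 'grip_force': np.float64(0.0), 'opening': np.float64(0.066)}
[261.37511576 262.96300116]
```

View pics/w2.png

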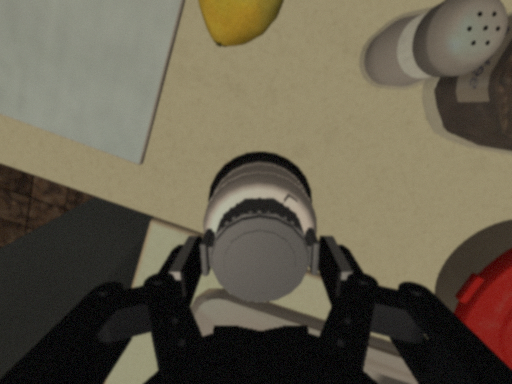

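Wrist view: the open fingers straddle the tabs at about (205,255) and (315,255), with the cap centred at (261,259). It is centred to about 1 to 2 mm, so I'll nudge slightly and squeeze in steps.

>>> send_rows --series '[[[0.1, 0, 0, 0, 0, 0], [0, 0, 0, 0, 0, 0], [0, 0, 0, 0, 0, 0], [0, 0, 0, 0, 0, 0]]]' --grip 0.7

```text
time_s: 3.65
position: [0.5249, -0.3413, 0.0654]
orientation: [3.087, 0.584, 0.0]
force: [-1.0, -0.7, 4.4]
opening: 0.0599
grip_force: 6.2
```

>>> send_rows --series '[[[0, 0, 0, 0, 0, 0], [0, 0, 0, 0, 0, 0], [0, 0, 0, 0, 0, 0], [0, 0, 0, 0, 0, 0]]]' --grip 0.64

```text
time_s: 4.05
position: [0.5251, -0.3414, 0.0657]
orientation: [3.086, 0.584, 0.001]
force: [-2.1, -0.2, 8.8]
opening: 0.055
grip_force: 10.7
```

>>> send_rows --series '[[[0, 0, -0.05, 0, 0, 0], [0, 0, 0, 0, 0, 0], [0, 0, 0, 0, 0, 0], [0, 0, 0, 0, 0, 0]]]' --grip 0.62

```text
time_s: 4.45
position: [0.525, -0.3412, 0.066]
orientation: [3.087, 0.584, 0.0]
force: [-1.5, 0.7, 7.3]
opening: 0.0537
grip_force: 25.2
```

>>> send_rows --series '[[[0, 0, 0, 0, 0, -0.02], [0, 0, 0, 0, 0, -0.02], [0, 0, 0, 0, 0, -0.02], [0, 0, 0, 0, 0, 0]]]'

```text
time_s: 4.85
position: [0.5252, -0.3412, 0.066]
orientation: [3.067, 0.677, 0.001]
force: [0.1, -0.3, 5.5]
opening: 0.0534
grip_force: 25.1
```

```bash
cat > s.py <<'E'
from h import *
s=robot.sense(); x=Ro.from_rotvec(s["orientation"]).as_matrix()[:,0]
print("yaw %.3f"%np.arctan2(x[1],x[0]),*[(k,np.round(s[k],3)) for k in("position","force","moment","opening","grip_force")],"q7 %.2f"%s["qpos"][6])
E
python3 s.py
```

```text
yaw 0.435 ('position', array([ 0.525, -0.341,  0.066])) ('force', array([ 0.13 , -0.296,  5.54 ])) ('moment', array([0.085, 0.023, 0.033])) ('opening', np.float64(0.053)) ('grip_force', np.float64(25.065)) q7 -0.70
```

>>> send_rows --series '[[[0, 0, 0, 0, 0, -0.03], [0, 0, 0, 0, 0, -0.03], [0, 0, 0, 0, 0, -0.03], [0, 0, 0, 0, 0, 0]]]'

```text
time_s: 5.25
position: [0.5253, -0.3411, 0.066]
orientation: [3.034, 0.815, 0.001]
force: [0.1, 0.9, 5.7]
opening: 0.0534
grip_force: 25.1
```

```bash
python3 s.py
```

```text
yaw 0.525 ('position', array([ 0.525, -0.341,  0.066])) ('force', array([0.14 , 0.938, 5.723])) ('moment', array([ 0.109, -0.054,  0.002])) ('opening', np.float64(0.053)) ('grip_force', np.float64(25.057)) q7 -0.62
```

>>> send_rows --series '[[[0, 0, 0, 0, 0, -0.04], [0, 0, 0, 0, 0, -0.04], [0, 0, 0, 0, 0, -0.04], [0, 0, 0, 0, 0, -0.04], [0, 0, 0, 0, 0, -0.04], [0, 0, 0, 0, 0, -0.04], [0, 0, 0, 0, 0, -0.04], [0, 0, 0, 0, 0, -0.04], [0, 0, 0, 0, 0, -0.04], [0, 0, 0, 0, 0, 0]]]'

```text
time_s: 6.25
position: [0.5253, -0.3411, 0.0661]
orientation: [2.838, 1.346, 0.001]
force: [0.8, 0.8, 5.9]
opening: 0.0533
grip_force: 25.1
```

```bash
python3 s.py
python3 - <<'E'
from h import *
f,R,t,s=cam("wrist"); cv2.imwrite("pics/w3.png",f["color"][150:384])
E
```

```text
yaw 0.886 ('position', array([ 0.525, -0.341,  0.066])) ('force', array([0.784, 0.845, 5.881])) ('moment', array([ 0.159, -0.042,  0.011])) ('opening', np.float64(0.053)) ('grip_force', np.float64(25.067)) q7 -0.31
```

View pics/w3.png

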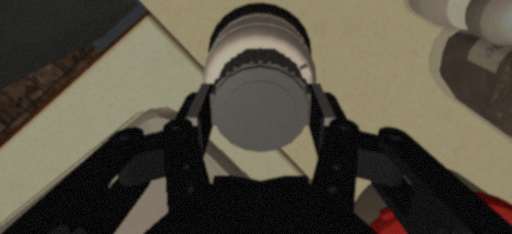

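Picture: the tabs stay clamped in the fingers at (208,95) and (315,95), and the cap has turned with them by about 0.51 rad without resistance. From here I'll take steps small enough for the sprung stop.

>>> send_rows --series '[[[0, 0, 0, 0, 0, -0.03], [0, 0, 0, 0, 0, -0.03], [0, 0, 0, 0, 0, 0], [0, 0, 0, 0, 0, 0]]]'

```text
time_s: 6.7
position: [0.5253, -0.3411, 0.0661]
orientation: [2.798, 1.428, 0.001]
force: [1.2, 0.6, 6.3]
opening: 0.0529
grip_force: 25.1
```

```bash
python3 s.py
```

```text
yaw 0.944 ('position', array([ 0.525, -0.341,  0.066])) ('force', array([1.159, 0.643, 6.282])) ('moment', array([ 0.172, -0.043,  0.013])) ('opening', np.float64(0.053)) ('grip_force', np.float64(25.062)) q7 -0.26
```

>>> send_rows --series '[[[0, 0, 0, 0, 0, -0.03], [0, 0, 0, 0, 0, -0.03], [0, 0, 0, 0, 0, 0], [0, 0, 0, 0, 0, 0]]]'

```text
time_s: 7.1
position: [0.5253, -0.3411, 0.066]
orientation: [2.754, 1.512, 0.001]
force: [0.8, 0.5, 5.9]
opening: 0.0534
grip_force: 25.1
```

```bash
python3 s.py
```

```text
yaw 1.004 ('position', array([ 0.525, -0.341,  0.066])) ('force', array([0.762, 0.513, 5.948])) ('moment', array([ 0.19 , -0.083,  0.064])) ('opening', np.float64(0.053)) ('grip_force', np.float64(25.061)) q7 -0.21
```

>>> send_rows --series '[[[0, 0, 0, 0, 0, -0.03], [0, 0, 0, 0, 0, -0.03], [0, 0, 0, 0, 0, 0], [0, 0, 0, 0, 0, 0]]]'

```text
time_s: 7.5
position: [0.5253, -0.3411, 0.066]
orientation: [2.707, 1.594, 0.001]
force: [0.6, 1.2, 5.9]
opening: 0.0534
grip_force: 25.1
```

```bash
python3 s.py
```

```text
yaw 1.064 ('position', array([ 0.525, -0.341,  0.066])) ('force', array([0.557, 1.24 , 5.927])) ('moment', array([0.157, 0.001, 0.049])) ('opening', np.float64(0.053)) ('grip_force', np.float64(25.062)) q7 -0.16
```

>>> send_rows --series '[[[0, 0, 0, 0, 0, -0.03], [0, 0, 0, 0, 0, -0.03], [0, 0, 0, 0, 0, 0], [0, 0, 0, 0, 0, 0]]]'

```text
time_s: 7.9
position: [0.5253, -0.3411, 0.066]
orientation: [2.658, 1.674, 0.001]
force: [-0.2, 0.4, 5.6]
opening: 0.0536
grip_force: 25.1
```

```bash
python3 s.py
```

```text
yaw 1.124 ('position', array([ 0.525, -0.341,  0.066])) ('force', array([-0.171,  0.383,  5.618])) ('moment', array([ 0.17 , -0.048,  0.01 ])) ('opening', np.float64(0.054)) ('grip_force', np.float64(25.063)) q7 -0.11
```

>>> send_rows --series '[[[0, 0, 0, 0, 0, -0.03], [0, 0, 0, 0, 0, -0.03], [0, 0, 0, 0, 0, 0], [0, 0, 0, 0, 0, 0]]]'

```text
time_s: 8.3
position: [0.5253, -0.3411, 0.066]
orientation: [2.607, 1.753, 0.001]
force: [1.3, 0.1, 6.5]
opening: 0.0535
grip_force: 25.1
```

```bash
python3 s.py
```

```text
yaw 1.184 ('position', array([ 0.525, -0.341,  0.066])) ('force', array([1.349, 0.062, 6.457])) ('moment', array([0.162, 0.011, 0.018])) ('opening', np.float64(0.054)) ('grip_force', np.float64(25.065)) q7 -0.06
```

>>> send_rows --series '[[[0, 0, 0, 0, 0, -0.03], [0, 0, 0, 0, 0, -0.03], [0, 0, 0, 0, 0, 0], [0, 0, 0, 0, 0, 0]]]'

```text
time_s: 8.7
position: [0.5253, -0.3411, 0.066]
orientation: [2.553, 1.83, 0.001]
force: [0.4, 0.3, 5.9]
opening: 0.0532
grip_force: 25.1
```

```bash
python3 s.py
```

```text
yaw 1.244 ('position', array([ 0.525, -0.341,  0.066])) ('force', array([0.378, 0.265, 5.883])) ('moment', array([ 0.163,  0.036, -0.009])) ('opening', np.float64(0.053)) ('grip_force', np.float64(25.065)) q7 -0.01
```

>>> send_rows --series '[[[0, 0, 0, 0, 0, -0.03], [0, 0, 0, 0, 0, -0.03], [0, 0, 0, 0, 0, 0], [0, 0, 0, 0, 0, 0]]]'

```text
time_s: 9.1
position: [0.5253, -0.3411, 0.066]
orientation: [2.497, 1.906, 0.001]
force: [0.3, 1.4, 6.4]
opening: 0.0533
grip_force: 25.1
```

```bash
python3 s.py
```

```text
yaw 1.304 ('position', array([ 0.525, -0.341,  0.066])) ('force', array([0.291, 1.448, 6.413])) ('moment', array([ 0.187, -0.056,  0.062])) ('opening', np.float64(0.053)) ('grip_force', np.float64(25.067)) q7 0.04
```

>>> send_rows --series '[[[0, 0, 0, 0, 0, -0.03], [0, 0, 0, 0, 0, -0.03], [0, 0, 0, 0, 0, 0], [0, 0, 0, 0, 0, 0]]]'

```text
time_s: 9.5
position: [0.5253, -0.341, 0.066]
orientation: [2.438, 1.98, 0.001]
force: [-0.2, 0.0, 6.6]
opening: 0.0535
grip_force: 25.1
```

```bash
python3 s.py
```

```text
yaw 1.364 ('position', array([ 0.525, -0.341,  0.066])) ('force', array([-0.226,  0.025,  6.567])) ('moment', array([0.179, 0.024, 0.053])) ('opening', np.float64(0.054)) ('grip_force', np.float64(25.069)) q7 0.10
```

>>> send_rows --series '[[[0, 0, 0, 0, 0, -0.03], [0, 0, 0, 0, 0, -0.03], [0, 0, 0, 0, 0, 0], [0, 0, 0, 0, 0, 0]]]'

```text
time_s: 9.9
position: [0.5253, -0.3411, 0.066]
orientation: [2.378, 2.052, 0.001]
force: [0.2, -0.2, 6.2]
opening: 0.0534
grip_force: 25.1
```

```bash
python3 s.py
```

```text
yaw 1.424 ('position', array([ 0.525, -0.341,  0.066])) ('force', array([ 0.165, -0.229,  6.231])) ('moment', array([0.121, 0.001, 0.018])) ('opening', np.float64(0.053)) ('grip_force', np.float64(25.071)) q7 0.15
```

>>> send_rows --series '[[[0, 0, 0, 0, 0, -0.03], [0, 0, 0, 0, 0, -0.03], [0, 0, 0, 0, 0, 0], [0, 0, 0, 0, 0, 0]]]'

```text
time_s: 10.3
position: [0.5253, -0.3411, 0.066]
orientation: [2.315, 2.123, 0.001]
force: [0.2, 1.3, 7.0]
opening: 0.0536
grip_force: 25.1
```

```bash
python3 s.py
```

```text
yaw 1.484 ('position', array([ 0.525, -0.341,  0.066])) ('force', array([0.185, 1.313, 6.985])) ('moment', array([0.18 , 0.086, 0.019])) ('opening', np.float64(0.054)) ('grip_force', np.float64(25.08)) q7 0.20
```

>>> send_rows --series '[[[0, 0, 0, 0, 0, -0.03], [0, 0, 0, 0, 0, -0.03], [0, 0, 0, 0, 0, 0], [0, 0, 0, 0, 0, 0]]]'

```text
time_s: 10.7
position: [0.525, -0.3412, 0.066]
orientation: [2.251, 2.191, 0.0]
force: [-2.3, 0.2, 7.9]
opening: 0.0537
grip_force: 25.2
```

```bash
python3 s.py
```

```text
yaw 1.544 ('position', array([ 0.525, -0.341,  0.066])) ('force', array([-2.304,  0.154,  7.868])) ('moment', array([ 0.124,  0.45 , -0.053])) ('opening', np.float64(0.054)) ('grip_force', np.float64(25.178)) q7 0.25
```

>>> send_rows --series '[[[0, 0, 0, 0, 0, -0.02], [0, 0, 0, 0, 0, 0], [0, 0, 0, 0, 0, 0]]]'

```text
time_s: 11.0
position: [0.5249, -0.3412, 0.066]
orientation: [2.229, 2.213, 0.0]
force: [-2.1, 0.8, 7.8]
opening: 0.0535
grip_force: 25.2
```

```bash
python3 s.py
```

```text
yaw 1.564 ('position', array([ 0.525, -0.341,  0.066])) ('force', array([-2.086,  0.773,  7.814])) ('moment', array([ 0.102,  0.534, -0.173])) ('opening', np.float64(0.054)) ('grip_force', np.float64(25.196)) q7 0.27
```

Turning torque is now -0.17 N m, so the sprung stop has been met. I'll lift gently.

>>> send_rows --series '[[[0, 0, -0.1, 0, 0, 0], [0, 0, -0.1, 0, 0, 0], [0, 0, -0.1, 0, 0, 0], [0, 0, 0, 0, 0, 0]]]'

```text
time_s: 11.4
position: [0.5247, -0.3411, 0.0687]
orientation: [-2.229, -2.213, 0.0]
force: [-0.8, -0.2, -2.0]
opening: 0.0536
grip_force: 24.9
```

```bash
python3 s.py
```

```text
yaw 1.564 ('position', array([ 0.525, -0.341,  0.069])) ('force', array([-0.781, -0.234, -1.992])) ('moment', array([-0.007,  0.253, -0.16 ])) ('opening', np.float64(0.054)) ('grip_force', np.float64(24.92)) q7 0.27
```

Only about 2 N of load, so it is free or nearly so. I'll keep lifting.

>>> send_rows --series '[[[0, 0, -0.2, 0, 0, 0], [0, 0, -0.2, 0, 0, 0], [0, 0, -0.2, 0, 0, 0], [0, 0, -0.2, 0, 0, 0], [0, 0, 0, 0, 0, 0]]]'

```text
time_s: 11.9
position: [0.5251, -0.3413, 0.0772]
orientation: [2.229, 2.213, 0.0]
force: [-0.6, 0.1, -1.6]
opening: 0.0536
grip_force: 25.0
```

```bash
python3 s.py
```

```text
yaw 1.564 ('position', array([ 0.525, -0.341,  0.077])) ('force', array([-0.629,  0.074, -1.642])) ('moment', array([-0.015,  0.016,  0.003])) ('opening', np.float64(0.054)) ('grip_force', np.float64(24.962)) q7 0.27
```

>>> send_rows --series '[[[0, 0, -0.6, 0, 0, 0], [0, 0, -0.8, 0, 0, 0], [0, 0, -0.8, 0, 0, 0], [0, 0, -0.8, 0, 0, 0], [0, 0, -0.8, 0, 0, 0], [0, 0, -0.8, 0, 0, 0], [0, 0, -0.8, 0, 0, 0], [0, 0, -0.8, 0, 0, 0], [0, 0, -0.8, 0, 0, 0], [0, 0, -0.8, 0, 0, 0], [0, 0, -0.4, 0, 0, 0], [0, 0, 0, 0, 0, 0]]]'

```text
time_s: 13.1
position: [0.525, -0.3413, 0.1594]
orientation: [2.229, 2.213, 0.0]
force: [0.6, 0.1, -0.6]
opening: 0.0531
grip_force: 25.0
```

```bash
python3 s.py
python3 - <<'E'
from h import *
a=cam("scene")[0]["color"][120:320,150:400]; b=cam("top")[0]["color"][130:270,150:400]
cv2.imwrite("pics/l.png",np.vstack([cv2.resize(a,None,fx=1.7,fy=1.7),cv2.resize(b,None,fx=1.7,fy=1.7)]))
E
```

```text
yaw 1.564 ('position', array([ 0.525, -0.341,  0.159])) ('force', array([ 0.601,  0.06 , -0.631])) ('moment', array([-0.005, -0.082,  0.028])) ('opening', np.float64(0.053)) ('grip_force', np.float64(24.964)) q7 0.31
```

View pics/l.png

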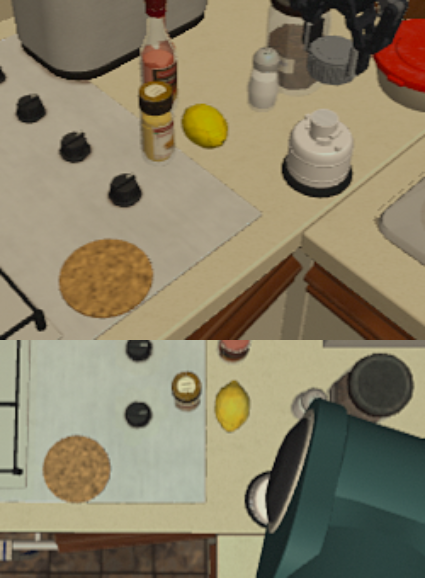

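The cap hangs upright in the fingers at scene crop (330,60), the bare neck is visible, and the bystanders have not moved. Next stop is above the mat.

>>> send_rows --series '[[[1.2, 0.17, 0, 0, 0, 0], [2.7, 0.36, 0, 0, 0, 0], [2.7, 0.36, 0, 0, 0, 0], [2.7, 0.36, 0, 0, 0, 0], [2.7, 0.36, 0, 0, 0, 0], [2.7, 0.36, 0, 0, 0, 0], [2.7, 0.36, 0, 0, 0, 0], [2.7, 0.36, 0, 0, 0, 0], [2.7, 0.36, 0, 0, 0, 0], [2.7, 0.36, 0, 0, 0, 0], [2.4, 0.36, 0, 0, 0, 0], [1.2, 0.15, 0, 0, 0, 0]]]'

```text
time_s: 14.4
position: [0.5659, -0.0473, 0.1587]
orientation: [-2.225, -2.216, -0.001]
force: [0.5, -0.3, -1.2]
opening: 0.0536
grip_force: 25.0
```

```bash
python3 s.py
python3 - <<'E'
from h import *
f,R,t,s=cam("wrist"); hsv=cv2.cvtColor(f["color"],cv2.COLOR_BGR2HSV)
m=cv2.inRange(hsv,(5,90,60),(25,255,255)); n,l,st,c=cv2.connectedComponentsWithStats(m)
for i in range(1,n):
    if st[i,4]>800: print(st[i],c[i],ray(f,R,t,*c[i],.006).round(3))
cv2.imwrite("pics/w4.png",f["color"])
E
```

```text
yaw 1.567 ('position', array([ 0.566, -0.047,  0.159])) ('force', array([ 0.467, -0.326, -1.235])) ('moment', array([0.024, 0.03 , 0.011])) ('opening', np.float64(0.054)) ('grip_force', np.float64(24.958)) q7 -0.20
[   5    0  170   65 4621] [100.87448604  28.50681671] [0.41  0.105 0.006]
[ 10  24  42  41 909] [30.06710671 43.9779978 ] [0.338 0.091 0.006]
[ 110  104   83  139 2099] [163.41686517 164.89185326] [ 0.456 -0.031  0.006]
[ 221  137   85   73 4706] [263.26689333 172.49808755] [ 0.569 -0.04   0.006]
[   0  285  110   12 1167] [ 53.08140531 290.48500428] [ 0.289 -0.2    0.006]
```

View pics/w4.png

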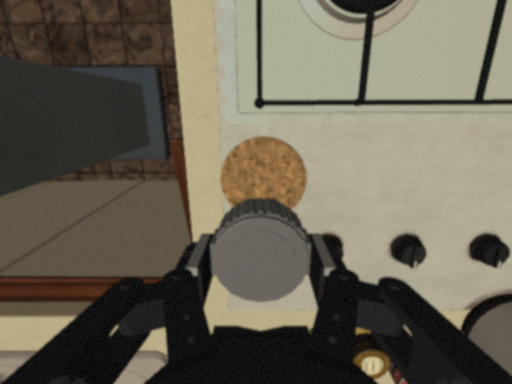

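Wrist view: the mat disc is centred near (263,179), which puts it at about (0.568,-0.048). The cap is held level above it at (261,257). I'll go down.

>>> send_rows --series '[[[0, 0.1, 0.8, 0, 0, 0], [0, 0.1, 1.4, 0, 0, 0], [0, 0, 1.5, 0, 0, 0], [0, 0, 1.5, 0, 0, 0], [0, 0, 1.5, 0, 0, 0], [0, 0, 1.5, 0, 0, 0], [0, 0, 1.5, 0, 0, 0], [0, 0, 1.5, 0, 0, 0], [0, 0, 1.0, 0, 0, 0], [0, 0, 0.7, 0, 0, 0], [0, 0, 0.3, 0, 0, 0], [0, 0, 0, 0, 0, 0]]]'

```text
time_s: 15.65
position: [0.5681, -0.0504, 0.0267]
orientation: [-2.229, -2.214, 0.0]
force: [0.1, 0.5, -0.5]
opening: 0.0532
grip_force: 25.0
```

>>> send_rows --series '[[[0, 0, 0.2, 0, 0, 0], [0, 0, 0.2, 0, 0, 0], [0, 0, 0.2, 0, 0, 0], [0, 0, 0.1, 0, 0, 0], [0, 0, 0, 0, 0, 0]]]'

```text
time_s: 16.15
position: [0.568, -0.0505, 0.0197]
orientation: [-2.229, -2.213, 0.0]
force: [1.2, 1.0, 0.0]
opening: 0.0535
grip_force: 25.0
```

```bash
python3 s.py
```

```text
yaw 1.564 ('position', array([ 0.568, -0.05 ,  0.02 ])) ('force', array([1.238, 0.986, 0.018])) ('moment', array([ 0.01 , -0.022,  0.028])) ('opening', np.float64(0.054)) ('grip_force', np.float64(24.956)) q7 -0.31
```

>>> send_rows --series '[[[0, 0, 0.1, 0, 0, 0], [0, 0, 0.1, 0, 0, 0], [0, 0, 0.1, 0, 0, 0], [0, 0, 0.1, 0, 0, 0], [0, 0, 0, 0, 0, 0]]]'

```text
time_s: 16.65
position: [0.568, -0.0505, 0.0156]
orientation: [-2.229, -2.213, 0.0]
force: [0.6, 0.3, -1.3]
opening: 0.0535
grip_force: 25.0
```

>>> send_rows --series '[[[0, 0, 0.05, 0, 0, 0], [0, 0, 0.05, 0, 0, 0], [0, 0, 0, 0, 0, 0]]]'

```text
time_s: 16.95
position: [0.568, -0.0505, 0.0148]
orientation: [-2.229, -2.214, 0.0]
force: [0.2, -0.1, -0.6]
opening: 0.0531
grip_force: 25.0
```

>>> send_rows --series '[[[0, 0, 0.05, 0, 0, 0], [0, 0, 0.05, 0, 0, 0], [0, 0, 0, 0, 0, 0]]]'

```text
time_s: 17.25
position: [0.568, -0.0505, 0.0137]
orientation: [-2.229, -2.214, 0.0]
force: [0.8, 0.1, -0.1]
opening: 0.0532
grip_force: 25.0
```

>>> send_rows --series '[[[0, 0, 0.05, 0, 0, 0], [0, 0, 0.05, 0, 0, 0], [0, 0, 0, 0, 0, 0]]]'

```text
time_s: 17.55
position: [0.5681, -0.0505, 0.0134]
orientation: [2.229, 2.214, -0.0]
force: [-5.2, 0.3, 14.7]
opening: 0.0536
grip_force: 26.0
```

Touchdown at 15 N. I'll ease off a little and release.

>>> send_rows --series '[[[0, 0, -0.07, 0, 0, 0], [0, 0, 0, 0, 0, 0]]]'

```text
time_s: 17.75
position: [0.5681, -0.0505, 0.0136]
orientation: [2.229, 2.214, 0.0]
force: [0.8, 0.9, 1.5]
opening: 0.0532
grip_force: 25.1
```

>>> send_rows --series '[[[0, 0, 0, 0, 0, 0], [0, 0, 0, 0, 0, 0], [0, 0, 0, 0, 0, 0], [0, 0, 0, 0, 0, 0]]]' --grip 0.7

```text
time_s: 18.15
position: [0.568, -0.0505, 0.0134]
orientation: [-2.229, -2.214, 0.0]
force: [0.3, -0.4, -1.6]
opening: 0.0596
grip_force: 6.3
```

>>> send_rows --series '[[[0, 0, 0, 0, 0, 0], [0, 0, 0, 0, 0, 0], [0, 0, 0, 0, 0, 0], [0, 0, 0, 0, 0, 0], [0, 0, 0, 0, 0, 0]]]' --grip 0.9

```text
time_s: 18.65
position: [0.5681, -0.0505, 0.0135]
orientation: [-2.229, -2.214, -0.0]
force: [-0.1, 1.5, 0.9]
opening: 0.0771
grip_force: 0.0
```

```bash
python3 s.py
```

```text
yaw 1.564 ('position', array([ 0.568, -0.05 ,  0.013])) ('force', array([-0.126,  1.515,  0.893])) ('moment', array([-0.009, -0.002, -0.022])) ('opening', np.float64(0.077)) ('grip_force', np.float64(0.0)) q7 -0.31
```

Released. I'll back straight up.

>>> send_rows --series '[[[0, 0, -0.5, 0, 0, 0], [0, 0, -1, 0, 0, 0], [0, 0, -1.5, 0, 0, 0], [0, 0, -1.5, 0, 0, 0], [0, 0, -1.5, 0, 0, 0], [0, 0, -1.5, 0, 0, 0], [0, 0, -1.5, 0, 0, 0], [0, 0, -1.5, 0, 0, 0], [0, 0, -1.5, 0, 0, 0], [0, 0, -1, 0, 0, 0], [0, 0, -0.5, 0, 0, 0], [0, 0, 0, 0, 0, 0]]]'

```text
time_s: 19.85
position: [0.5683, -0.0506, 0.149]
orientation: [2.229, 2.213, 0.001]
force: [0.1, -0.5, 0.1]
opening: 0.0768
grip_force: 0.0
```

```bash
python3 s.py
python3 - <<'E'
from h import *
a=cam("scene")[0]["color"][120:320,150:400]; b=cam("wrist")[0]["color"][60:320,100:420]
cv2.imwrite("pics/e.png",np.hstack([cv2.resize(a,(400,320)),cv2.resize(b,(394,320))]))
E
```

```text
yaw 1.564 ('position', array([ 0.568, -0.051,  0.149])) ('force', array([ 0.066, -0.46 ,  0.122])) ('moment', array([ 0.   , -0.022, -0.025])) ('opening', np.float64(0.077)) ('grip_force', np.float64(0.0)) q7 -0.21
```

View pics/e.png

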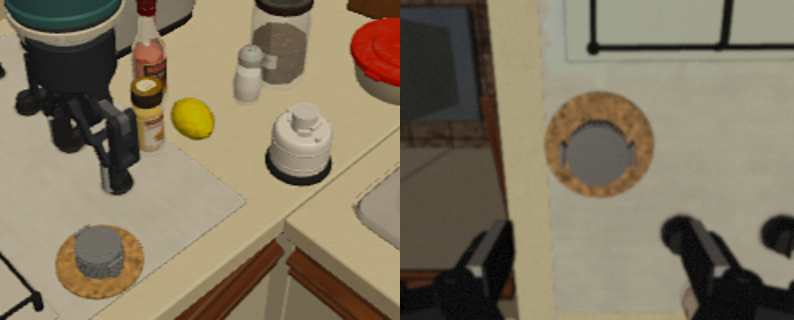

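The cap stands upright in the middle of the mat: wrist crop (598,153) against the mat's (600,145), and the small offset is parallax. The bystanders are where they were, so I'm handing in.

```bash
python3 -c "
from plant import robot
print(robot.close_job())"
```

```text
the job is handed in; nothing more can be done
None
```

I unlocked and lifted off the cap, set it upright in the middle of the cork mat, left the bystanders in place, and handed the job in at about 20 s of the 72 s allowed; no verdict was returned.

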